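# Clear the heel jig, knock the stop pins down and set the sole-length gauge

## Task

Swing the orange bail of the jig's sprung clamp up until it stays open by itself, then take every red heel piece out from under it and stand it upright in the grey tray. Next take the black hammer from its rest, strike down flush all three brass stop pins, using the hammer and not your fingers, and lay the hammer back in its rest the way it was. With the pins down, slide the chrome gauge along the bench, never lifting it, to sit squarely inside the green outline; leave the blue spacers and the screwdriver alone.

Things in the scene. Friction and masses are not known exactly. Their poses are not given: they have to be found in the camera images.
- jig: the fixed jig: a flush aluminium strip 110 x 500 mm let into the bench (z = 0), long way along y, with three pins, a black outline (low y) and a green one (high y), all on its centre line (x = 0), and a clamp on two blue posts (24 x 12 mm, 66 mm tall, at x = +70, y = +32 and +240 mm) behind a fence 24 mm tall (face at x = +47, between the posts). Origin: middle of the strip, on the bench
- park_mark (a point): centre of the black outline (82 x 92 mm), at y = -200 mm in the jig's frame, on the bench
- set_mark (a point): centre of the green outline (82 x 92 mm), at y = +150 mm in the jig's frame, on the bench; the gauge belongs here in the end, its axes along the jig's. The heel pieces stand across it at the start
- clamp (a joint): angle of the clamp, 0 closed, growing as the bail is lifted up and away from the robot to its stop at 1.9 rad. Spring and weight pull it shut below about 1.45 rad; let go beyond that it falls open to the stop and stays. About 3 N at the bail lifts it
- clamp_bar (a point): middle of the bail's cross bar: orange, round, 12 mm thick, 100 mm long, parallel to the jig's y, held at its ends by two side bars that slope down to the hinge; free for fingers over its middle 70 mm. Closed, it lies 120 mm from the hinge line towards the robot and 55 mm above it (110 mm above the bench); it swings on a radius of 132 mm
- clamp_hinge (a point): middle of the hinge line (along the jig's y), at x = +70, y = +136 mm in the jig's frame, 55 mm above the bench. From it a dark steel plate 180 mm wide reaches 58 mm towards the robot over the rear ledges of the heel pieces and holds them down
- pin1 (a joint): how far pin 1 is pushed down, m: 0 stands up 22 mm, 0.022 is flush, stop at about 0.023. It is sprung up but friction-gripped, so it stays where it is driven; 7 to 10 N drive it. Starts at 0 to 0.012
- pin2 (a joint): the same for pin 2
- pin3 (a joint): the same for pin 3
- pin1_top (a point): centre of the top of pin 1: a vertical brass pin 16 mm across, at y = -90 mm in the jig's frame
- pin2_top (a point): centre of the top of pin 2, the same, at y = -45 mm
- pin3_top (a point): centre of the top of pin 3, the same, at y = 0
- gauge: chrome sole-length gauge, 0.5 to 0.9 kg: base 70 x 80 x 18 mm (x, y, z), in its middle an upright grip block 30 x 26 mm (x, y) from 18 to 78 mm height, and along its +x edge a thin scale plate 4 mm thick, 78 mm wide, up to 58 mm height. Origin: centre of its underside; starts about on the black outline
- tray: fixed grey open tray 130 x 250 x 28 mm (x, y, z), wall and floor 4 mm. Origin: centre of its underside
- hammer_rest: fixed ash hammer rest: base 240 x 80 x 8 mm (x, y, z), origin centre of its underside. The head stands face down on the base at x = +70 mm; the handle lies over x below that in a saddle at x = -70 mm (30 mm long, its bottom 40 mm above the bench, flared side cheeks 30 mm high)
- rest_seat (a point): where the hammer's origin belongs: top of the rest's base at x = +70 mm, y = 0, 8 mm above the bench; the hammer's axes along the rest's
- hammer: black rubber-tipped hammer, 0.35 kg. Origin: centre of the striking face; the head goes up from it along +z (36 mm thick, 80 mm tall); the handle leaves it level along -x at 45 mm height, from x = -12 to -190 mm, 22 mm wide (y), 24 mm tall, flat-sided, free between head and saddle; weight centre near x = -25 mm. Starts in its rest, face down
- heel1: red heel piece, 0.22 kg; two or three are there. Sole plate 85 x 50 x 22 mm (x from -45 to +40 mm), on its +x half a ledge 46 x 44 mm up to 45 mm height, on its -x half a tower 32 x 26 mm (x, y) centred at x = -22 mm, from 22 to 68 mm height; the ledge spans x = -6 to +40 mm. Origin: on the underside. Starts under the closed clamp with its tower towards the robot
- heel2: red heel piece, 0.22 kg; two or three are there. Sole plate 85 x 50 x 22 mm (x from -45 to +40 mm), on its +x half a ledge 46 x 44 mm up to 45 mm height, on its -x half a tower 32 x 26 mm (x, y) centred at x = -22 mm, from 22 to 68 mm height; the ledge spans x = -6 to +40 mm. Origin: on the underside. Starts under the closed clamp with its tower towards the robot
- heel3: red heel piece, 0.22 kg; two or three are there. Sole plate 85 x 50 x 22 mm (x from -45 to +40 mm), on its +x half a ledge 46 x 44 mm up to 45 mm height, on its -x half a tower 32 x 26 mm (x, y) centred at x = -22 mm, from 22 to 68 mm height; the ledge spans x = -6 to +40 mm. Origin: on the underside. Starts under the closed clamp with its tower towards the robot
- spacer_a: bystander: blue spacer bar 40 x 90 x 20 mm
- spacer_b: bystander: the other blue spacer bar
- screwdriver: bystander: screwdriver, 200 mm
There are look-alikes about, which are no part of the job. Leave any pink, purple or turquoise look-alike of the heel1 alone.

How it is judged:
By the outcome, as a careful person would: the job done as asked, in the order asked, and still so for the second after the job is handed in, with the robot touching nothing.
Of heel1, heel2, heel3 only 2 to 3 are there at a start; the rules pass over those that are not, and their reading is None.
At some moment in a run one of heel1, heel2, heel3, gauge may be knocked a few centimetres aside while the robot is not near it.
It also fails if it takes over 208 s, if anything falls off the work surface, if the arm or the gripper's body presses on something with over 40 N, if the wrist force passes 120 N, or if a joint passes its speed limit or range.

## Robot

A 6-joint arm with a two-finger parallel gripper is mounted at the origin on the work surface. World frame = base frame: x ahead of the robot, y to its left, z up, the work surface at z = 0. Lengths are in m, angles in degrees, forces in N, time in s.
With the tool pointing down it reaches from about 0.35 to 0.775 m from the base axis. Payload 7.3 kg.
Tool frame: the origin (TCP) lies midway between the tips of the shut fingers; the grasp point (between the pads) lies 19 mm behind it (grip_depth is the distance from the TCP to the grasp point, in m); y points along the fingers, z is the direction in which the jaws open and shut, and the axes are right-handed (so a half turn about y gives the same grasp; the last joint's range is limited). The gripper opens to 92 mm and grips with 3 to 60 N. Pads are 19 mm wide; open, the fingers measure 130 mm over their backs; the gripper's body (75 mm by 190 mm) begins 47 mm behind the grasp point.
Start: joints at [65.26, 19.595, 87.324, -0, 73.075, -8.365], TCP at [0.148, 0.504, 0.227] pointing down, gripper open.
Joint ranges: [-145.02, 145.02], [-44.19, 115.74], [2.07, 154.8], [-57.11, 237.11], [16.16, 152.29], [-177.93, 177.93]. Speed limits (degrees/s): [147.25, 147.25, 180, 180, 180, 180].

## Interface

Orientations are given as a 3x3 rotation matrix whose columns are the frame's x, y, z axes.
In Python, from cell import * gives the robot as it stands. Calls block until the motion is done:
- move_ptp(position, orientation): joint-space move of the TCP to a pose.
- line_to(position, attitude=None, velocity=0.15): straight line of the TCP; attitude=None keeps the orientation; velocity is the mean speed in m/s.
- move_j(angles): joint-space move.
- gripper_to(opening): finger opening in m; the grip force is fixed at half the most; returns when the fingers have stopped.
- dwell(seconds).
- inverse_kinematics(position, orientation): joint angles nearest the present ones, or None.
- read_camera(name): name is "scene" or "side" or "wrist"; returns a dict with "color" (384x512x3 uint8, blue, green, red), "vfov" (degrees; the focal length in pixels is half the picture's height over the tangent of half this angle, whatever the lens; pixels are square), "cx", "cy" (the principal point, pixels), "R" (3x3) and "t" (3): a world point X has camera coordinates R X + t. Camera axes: x right, y down, z forward; pixel columns grow to the right and rows downward; lengths in m; the calibration is good to about 2 mm. A picture is of the moment at which its call begins. There is no depth.
A pose or a line that the arm cannot do raises PlanningError and nothing moves.
- hand_in(): hands the job in, once; it reports no verdict.
Readings, each from a call of its own:
- read_t(): time.
- read_joint_pos(): joint angles.
- read_qd(): joint speeds.
- read_effort(): joint torques, N m.
- read_eef_pos(): TCP position.
- read_tcp_rot(): TCP orientation.
- read_contact_force(): force on the tool from outside, world axes, zero at the start.
- read_ft_torque(): the same for the moment, N m.
- read_width(): finger opening in m.
Only numpy, scipy, OpenCV 4.12 (cv2) and the standard library are available. Lean on these libraries where they do the work, as an engineer would, in place of code of your own. Each camera call takes 0.05 s, during which the arm holds its last target. There are 200 camera calls.

## Working session

There is one attempt and no reset: what is moved stays moved. The work goes in short steps, each a Python script; the robot and the scene stay as the last script left them, time stands still between calls to the robot, and variables do not carry over. Pictures are saved under pics/ and viewed, about 12 in all and at most 16, crops included, and the job is handed in when it is done.

```bash
ls; mkdir -p pics; cat > h.py <<'E'
from cell import *
import numpy as np, cv2
def snap(n,name=None):
    c=read_camera(n)
    if name: cv2.imwrite('pics/%s.png'%name,c['color'])
    return c
def ray(c,u,v):
    f=c['color'].shape[0]/2/np.tan(np.radians(c['vfov'])/2)
    R=np.array(c['R']);t=np.array(c['t'])
    return -R.T@t, R.T@np.array([(u-c['cx'])/f,(v-c['cy'])/f,1.])
def onz(c,u,v,z):
    o,d=ray(c,u,v); return o+d*(z-o[2])/d[2]
def proj(c,X):
    f=c['color'].shape[0]/2/np.tan(np.radians(c['vfov'])/2)
    p=np.array(c['R'])@np.array(X)+np.array(c['t']); return np.array([c['cx']+f*p[0]/p[2],c['cy']+f*p[1]/p[2]])
E
python3 - <<'E'
from h import *
ims=[]
for n in ['scene','side','wrist']:
    c=snap(n,n+'0'); print(n,c['vfov'],c['cx'],c['cy'],(-np.array(c['R']).T@c['t']).round(3),np.array(c['R']).round(3).tolist())
    ims.append(c['color'])
cv2.imwrite('pics/a.png',cv2.resize(ims[0],(800,600),interpolation=cv2.INTER_CUBIC))
cv2.imwrite('pics/b.png',cv2.resize(ims[1],(800,600),interpolation=cv2.INTER_CUBIC))
print(read_tcp_rot(),read_t(),read_width(),grip_depth)
E
```

```text
pics
scene 48.49436088945325 250.75125375461585 188.16157568572862 [ 1.468 -0.721  0.851] [[0.698, 0.716, -0.007], [0.387, -0.385, -0.838], [-0.603, 0.582, -0.546]]
side 55.5736502540975 258.0126508324148 194.96395701915444 [ 0.535 -0.67   0.701] [[0.998, -0.054, 0.019], [-0.018, -0.615, -0.788], [0.055, 0.787, -0.615]]
wrist 59.1083338960658 258.1625034207538 190.18166007536345 [0.077 0.525 0.384] [[0.28, 0.96, -0.002], [0.923, -0.269, 0.275], [0.263, -0.079, -0.961]]
[[ 9.59440859e-01 -4.77907730e-04  2.81909577e-01]
 [-2.81909925e-01 -9.92233901e-04  9.59440363e-01]
 [-1.78803726e-04 -9.99999394e-01 -1.08671668e-03]] 0.15 0.09193904148115772 0.0188
```

View pics/a.png

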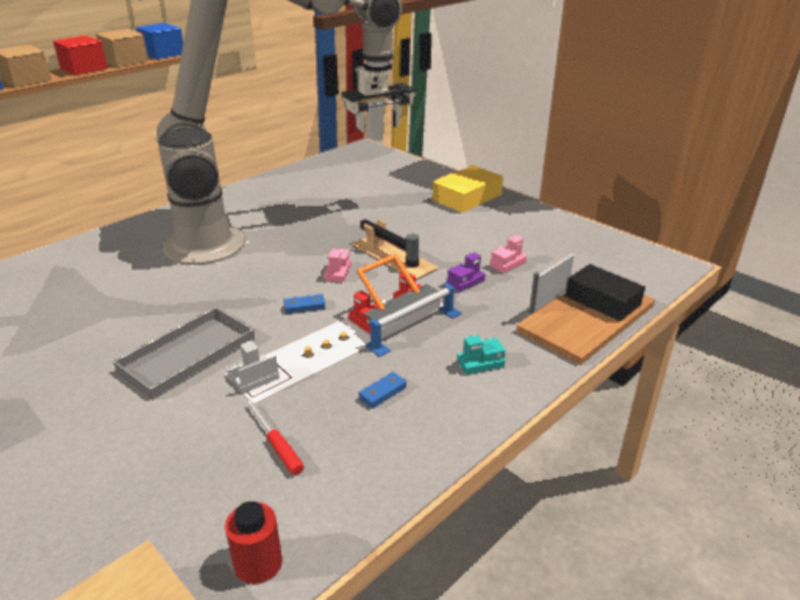

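View pics/b.png

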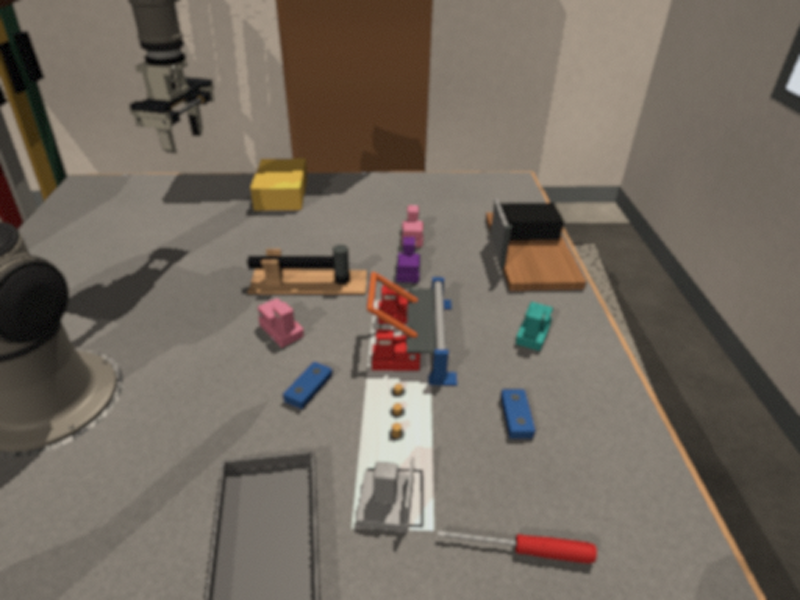

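Overview: the red heel pieces are under the bail (side, 800-scale ≈(390,300), (397,350), maybe a third). Look-alikes: pink (280,322) and (412,228), purple (408,262), turquoise (535,325), also the red bottle in the scene view. Gauge (385,490), pins (397,388/408/430), hammer (300,262), tray (265,530).

```bash
python3 - <<'E'
import cv2
a=cv2.imread('pics/side0.png'); c=a[140:345,130:310]; cv2.imwrite('pics/c1.png',cv2.resize(c,None,fx=2.9,fy=2.9,interpolation=cv2.INTER_CUBIC))
a=cv2.imread('pics/scene0.png'); c=a[130:260,60:310]; cv2.imwrite('pics/c2.png',cv2.resize(c,None,fx=3.2,fy=3.2,interpolation=cv2.INTER_CUBIC))
E
```

```text
(no output)
```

View pics/c1.png

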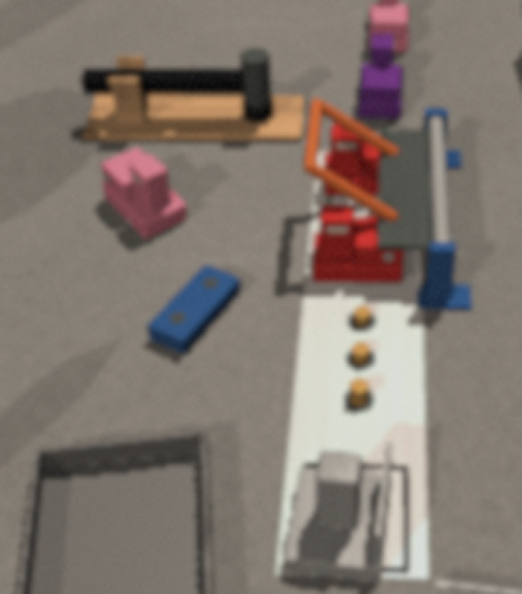

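View pics/c2.png

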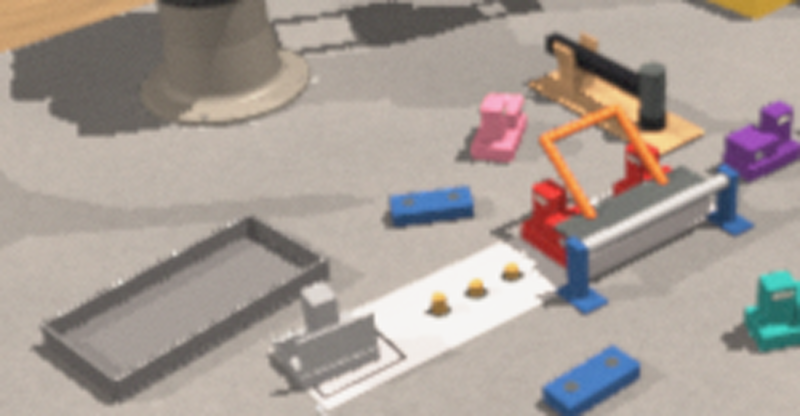

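```bash
cat >> h.py <<'E'
def tri(pairs):
    A=np.zeros((3,3));b=np.zeros(3)
    L=[ray(*p) for p in pairs]
    for o,d in L:
        d=d/np.linalg.norm(d);P=np.eye(3)-np.outer(d,d);A+=P;b+=P@o
    X=np.linalg.solve(A,b)
    return X,np.mean([np.linalg.norm((np.eye(3)-np.outer(d,d)/(d@d))@(X-o)) for o,d in L])
S=lambda u,v:(u/2.9+130-.3,v/2.9+140-.3)
C=lambda u,v:(u/3.2+60-.3,v/3.2+130-.3)
E
python3 - <<'E'
from h import *
s=snap('side');c=snap('scene')
def T(n,a,b):
    X,e=tri([(s,*S(*a)),(c,*C(*b))]); print(n,X.round(4),round(e,4))
T('pin1',(359,386),(439,298));T('pin2',(360,347),(476,284));T('pin3',(361,312),(512,268))
T('bar0',(312,168),(546,141));T('bar1',(318,104),(613,110))
T('post lo',(440,246),(577,243));T('post hi',(436,112),(727,172))
T('hamtop',(256,56),(652,70));T('handle end',(86,78),(553,40))
T('gripblock',(340,457),(319,290))
T('tray inner-nearR corner',(200,440),(325,262));T('tray far L',(40,455),(250,222))
for n,p in dict(stripL=(276,577),stripR=(430,578)).items(): print(n,onz(s,*S(*p),0).round(4))
for n,p in dict(restNL=(80,139),restNR=(303,137),restFR=(303,97)).items(): print(n,onz(s,*S(*p),.004).round(4))
for n,p in dict(strip=(322,410)).items(): print(n,onz(c,*C(*p),0).round(4))
for n,p in dict(trayTL=(45,325),trayB=(118,385),trayR=(328,262),trayT=(250,220)).items(): print(n,onz(c,*C(*p),.028).round(4))
for n,p in dict(restE=(702,128),restS=(650,152),restW=(530,85)).items(): print(n,onz(c,*C(*p),.006).round(4))
E
```

```text
pin1 [ 0.5684 -0.0947  0.0147] 0.0007
pin2 [ 0.5714 -0.0492  0.0104] 0.0001
pin3 [ 0.5743 -0.004   0.0077] 0.0007
bar0 [0.5325 0.085  0.1049] 0.0016
bar1 [0.5394 0.1779 0.1091] 0.0003
post lo [0.6455 0.0233 0.0615] 0.001
post hi [0.6629 0.2283 0.0617] 0.0005
hamtop [0.4739 0.306  0.0847] 0.0007
handle end [0.286  0.3168 0.0526] 0.001
gripblock [ 0.5491 -0.2138  0.0797] 0.0005
tray inner-nearR corner [ 0.4414 -0.1445  0.0176] 0.0021
tray far L [ 0.3203 -0.157   0.0175] 0.0006
stripL [ 0.5021 -0.2551  0.    ]
stripR [ 0.6121 -0.2606 -0.    ]
restNL [0.2801 0.2684 0.004 ]
restNR [0.5229 0.2651 0.004 ]
restFR [0.5231 0.3427 0.004 ]
strip [ 0.6086 -0.2629  0.    ]
trayTL [ 0.3484 -0.3994  0.028 ]
trayB [ 0.4784 -0.3909  0.028 ]
trayR [ 0.4547 -0.1471  0.028 ]
trayT [ 0.3321 -0.1629  0.028 ]
restE [0.5178 0.3492 0.006 ]
restS [0.5121 0.2648 0.006 ]
restW [0.2886 0.273  0.006 ]
```

```bash
cat >> h.py <<'E'
JO=np.array([.5745,-.005,0]);JY=np.radians(-4)
def rz(a): return np.array([[np.cos(a),-np.sin(a),0],[np.sin(a),np.cos(a),0],[0,0,1]])
def jw(x,y,z=0): return JO+rz(JY)@np.array([x,y,z])
def down(a):
    "tool down, jaw axis at world heading a (rad); pick the half-turn needing least wrist motion"
    z0=np.array(read_tcp_rot())[:,2]
    z=np.array([np.cos(a),np.sin(a),0]); y=np.array([0,0,-1.]); 
    if z@z0<0: z=-z
    return np.column_stack([np.cross(y,z),y,z])
def q(): print('t',round(read_t(),2),'tcp',np.round(read_eef_pos(),4),'w',round(read_width(),4),'F',np.round(read_contact_force(),2))
E
python3 - <<'E'
from h import *
R=down(JY)
p=np.array([.535,.133,.0]); print(inverse_kinematics(p+[0,0,.22],R))
move_ptp(p+[0,0,.20],R); q()
line_to(p+[0,0,.091]); gripper_to(.008); q()
rot=rz(JY); 
hinge=p+rot@[.120,0,.055]; g=np.array([0,0,-.019])
try:
  for th in np.linspace(0,1.75,15)[1:]:
    a=np.pi-np.arctan2(55,120)-th
    line_to(hinge+rot@(.132*np.array([np.cos(a),0,np.sin(a)]))+g,velocity=.1)
    if abs(np.array(read_contact_force())).max()>15: q()
except PlanningError as e: print(e,th)
q()
snap('side','s1')
E
```

```text
[ 5.99461474e+00  2.26586384e+01  8.37680940e+01 -2.54444375e-14
  7.35732676e+01  9.99461474e+00]
t 2.19 tcp [0.5347 0.134  0.2001] w 0.092 F [-0.52 -0.03  0.36]
t 4.3 tcp [0.5345 0.133  0.0909] w 0.011 F [-2.32  0.02  1.39]
t 5.57 tcp [0.5735 0.1301 0.1433] w 0.0109 F [-15.07  -1.18  14.1 ]
t 8.73 tcp [0.7303 0.1186 0.1441] w 0.0108 F [ 0.57 -6.08  0.98]
```

```bash
python3 - <<'E'
from h import *
gripper_to(.09); p=np.array(read_eef_pos()); line_to(p+[0,0,.13]); q()
R=down(JY+np.pi/2)
move_ptp([.50,.12,.33],R); q()
c=snap('wrist','w1'); s=snap('side','s1')
o=(-np.array(c['R']).T@c['t']); print(o)
cv2.imwrite('pics/v5.png',np.hstack([c['color'],s['color']])[:,:]) if 0 else None
a=cv2.resize(c['color'],(800,600),interpolation=cv2.INTER_CUBIC); cv2.imwrite('pics/v5.png',a)
E
```

```text
t 11.11 tcp [0.7297 0.1193 0.273 ] w 0.0902 F [-0.93 -0.33  0.16]
t 12.53 tcp [0.5003 0.12   0.3297] w 0.0899 F [ 0.43 -0.36 -0.19]
[0.57446686 0.11505427 0.48759156]
```

View pics/v5.png

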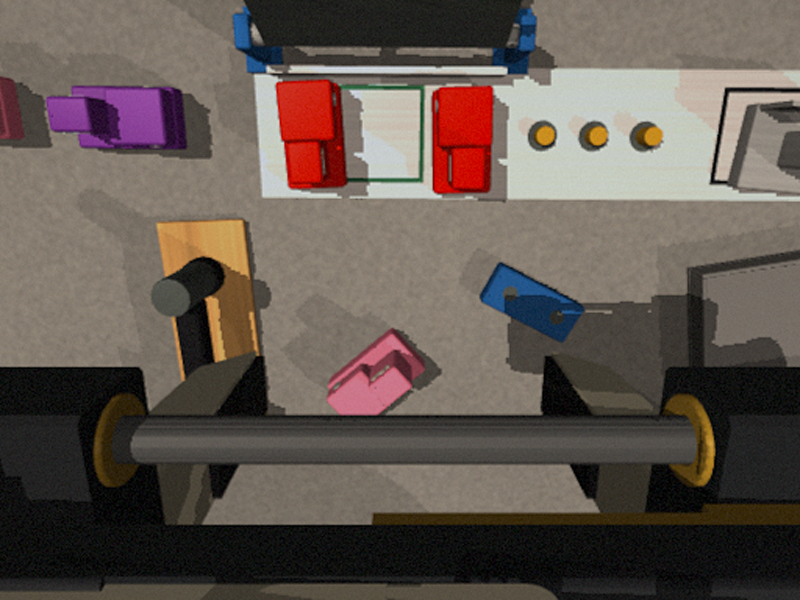

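Two heels only: A (ledge top far edge (277–332,82), tower near edge (288–326,186)) and B (far edge (433–492,87), tower near edge (452–490,192)). The bail stays open and the pins, green outline (345–424) and hammer head top (170,293) are clear.

```bash
python3 - <<'E'
from h import *
c=snap('wrist'); k=lambda u,v:(u/1.5625-.2,v/1.5625-.2)
P=lambda n,u,v,z: print(n,onz(c,*k(u,v),z).round(4), ((rz(-JY)@(onz(c,*k(u,v),z)-JO))*1000).round(1))
for n,u,v in [('gl',345,87),('gR',424,87),('gR2',424,180),('stripTL',257,72),('stripBL',262,197),('blk',724,89),('blk2',711,183)]: P(n,u,v,0)
for n,u,v in [('pin3',543,134),('pin2',596,135),('pin1',651,135)]: P(n,u,v,.012)
P('A ledge',277,83,.045);P('A ledge',332,80,.045);P('A tow',285,143,.068);P('A tow',288,187,.068);P('A tow',326,184,.068)
P('B ledge',433,88,.045);P('B ledge',492,86,.045);P('B tow',452,192,.068);P('B tow',490,191,.068)
P('hamtop',170,295,.088)
# tower-top masks: bright red quads
hsv=cv2.cvtColor(c['color'],cv2.COLOR_BGR2HSV)
m=((hsv[...,0]<6)|(hsv[...,0]>174))&(hsv[...,1]>170)&(hsv[...,2]>60)
n,l,st,ce=cv2.connectedComponentsWithStats(m.astype(np.uint8))
for i in range(1,n):
    if st[i,4]>200: print(st[i],ce[i])
cr=c['color'][40:130,165:330]; cv2.imwrite('pics/v6.png',cv2.resize(cr,None,fx=4.8,fy=4.8,interpolation=cv2.INTER_CUBIC))
E
```

```text
gl [0.6273 0.1615 0.    ] [ 41.1 169.8   0. ]
gR [0.6227 0.0937 0.    ] [ 41.2 101.8   0. ]
gR2 [0.5446 0.0981 0.    ] [-37.  100.8   0. ]
stripTL [0.6443 0.2353 0.    ] [ 52.8 244.6   0. ]
stripBL [0.5394 0.2458 0.    ] [-52.5 247.8   0. ]
blk [ 0.6037 -0.1642  0.    ] [  40.3 -156.8    0. ]
blk2 [ 0.5245 -0.1603  0.    ] [ -39.1 -158.4    0. ]
pin3 [ 0.577  -0.0057  0.012 ] [ 2.6 -0.5 12. ]
pin2 [ 0.5731 -0.0511  0.012 ] [  1.9 -46.1  12. ]
pin1 [ 0.57   -0.0983  0.012 ] [  2.  -93.4  12. ]
A ledge [0.6289 0.2098 0.045 ] [ 39.3 218.1  45. ]
A ledge [0.6282 0.1668 0.045 ] [ 41.6 175.1  45. ]
A tow [0.5834 0.2044 0.068 ] [ -5.7 209.5  68. ]
A tow [0.5506 0.2063 0.068 ] [-38.6 209.2  68. ]
A tow [0.5509 0.1766 0.068 ] [-36.2 179.5  68. ]
B ledge [0.6171 0.0887 0.045 ] [35.9 96.4 45. ]
B ledge [0.6154 0.0426 0.045 ] [37.5 50.4 45. ]
B tow [0.5382 0.0792 0.068 ] [-42.1  81.5  68. ]
B tow [0.5369 0.0496 0.068 ] [-41.3  51.9  68. ]
hamtop [0.4754 0.3048 0.088 ] [-120.4  302.1   88. ]
[ 177   51   45   70 2596] [199.13828968  84.81047766]
[ 277   55   39   69 2487] [295.55448331  88.69722557]
```

View pics/v6.png

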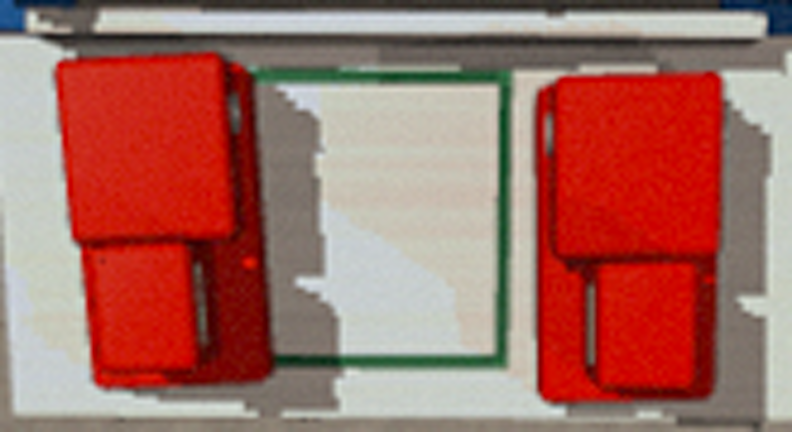

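```bash
sed -i 's/^JO=.*;JY/JO=np.array([.5757,-.008,0]);JY/' h.py; python3 - <<'E'
from h import *
c=snap('wrist'); W=lambda u,v,z: onz(c,(u)/4.8+165-.4,v/4.8+40-.4,z)
for n,t,l in [('A',[(92,243),(187,243),(197,372),(98,375)],[(57,62),(222,55),(237,238),(75,241)]),('B',[(600,262),(696,262),(694,388),(598,388)],[(553,75),(722,73),(720,257),(553,255)])]:
    T=np.array([W(*p,.068) for p in t]);L=np.array([W(*p,.045) for p in l])
    ax=(L[0]+L[1]-L[2]-L[3]); print(n,'tower',T.mean(0).round(4),np.linalg.norm(T[0]-T[1]).round(4),np.linalg.norm(T[1]-T[2]).round(4),'ledge',L.mean(0).round(4),'yaw',np.degrees(np.arctan2(ax[1],ax[0])).round(2), np.degrees(np.arctan2(*((L.mean(0)-T.mean(0))[1::-1]))).round(2), np.linalg.norm((L.mean(0)-T.mean(0))[:2]).round(4))
E
```

```text
A tower [0.5679 0.1916 0.068 ] 0.0235 0.0313 ledge [0.6068 0.19   0.045 ] yaw -1.25 -2.37 0.0389
B tower [0.5553 0.066  0.068 ] 0.0238 0.0307 ledge [0.5944 0.0646 0.045 ] yaw -2.38 -2.17 0.0391
```

```bash
python3 - <<'E'
from h import *
TC=np.array([.403,-.275,0]);TY=np.radians(5)
gripper_to(.07)
for p,yaw,off in [((.5679,.1916),-2.2,.06),((.5553,.066),-2.3,-.06)]:
    p=np.array([*p,0]); R=down(np.radians(90+yaw))
    move_ptp(p+[0,0,.16],R); line_to(p+[0,0,.029],velocity=.12); gripper_to(.02); q()
    line_to(p+[0,0,.17],velocity=.12)
    R=down(TY+np.pi/2); d=TC+rz(TY)@[-.0195,off,0]
    move_ptp(d+[0,0,.17],R); line_to(d+[0,0,.07],velocity=.15); line_to(d+[0,0,.0345],velocity=.04); q()
    gripper_to(.06); line_to(d+[0,0,.17]); 
move_ptp([.45,-.02,.36],down(JY+np.pi/2));q()
c=snap('wrist','w2'); s=snap('scene','s2')
cv2.imwrite('pics/v7.png',np.vstack([cv2.resize(c['color'],(560,420)),cv2.resize(s['color'][150:270,60:310],(560,180))]) if 0 else cv2.resize(c['color'],(800,600),interpolation=cv2.INTER_CUBIC))
E
```

```text
t 16.12 tcp [0.5679 0.1916 0.029 ] w 0.0257 F [-0.59  0.1   0.3 ]
t 20.94 tcp [ 0.3785 -0.217   0.0346] w 0.0262 F [-0.46 -0.37 -2.01]
t 25.88 tcp [0.5553 0.066  0.0291] w 0.0258 F [-0.63  0.51  1.89]
t 30.66 tcp [ 0.389  -0.3366  0.0347] w 0.0257 F [-0.09 -0.38 -2.18]
t 33.85 tcp [ 0.4499 -0.0206  0.3591] w 0.0602 F [-0.22 -0.26 -0.02]
```

View pics/v7.png

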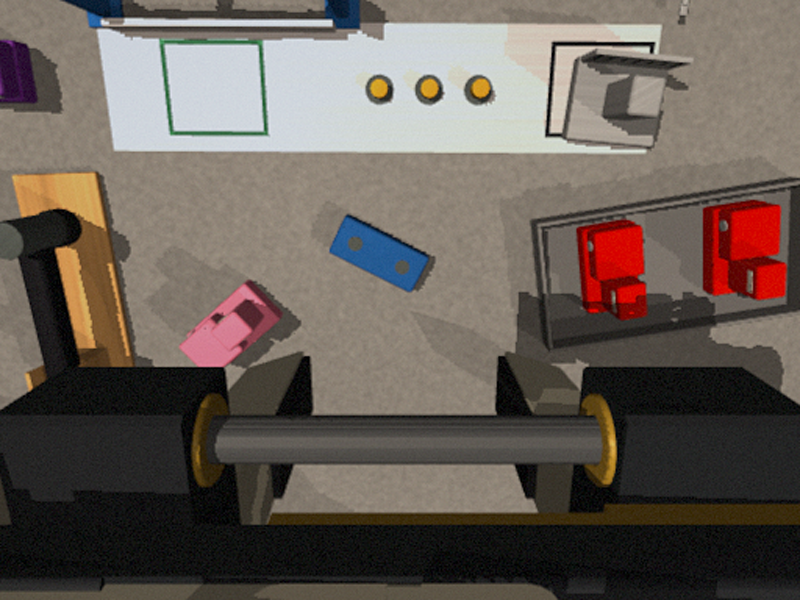

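Both heels stand upright in the tray (610,270) and (745,250); the green outline is free. Next, look at the hammer from above.

```bash
python3 - <<'E'
from h import *
c=snap('wrist');k=lambda u,v:(u/1.5625-.2,v/1.5625-.2)
for u,v,e in [(160,41,(41,196)),(262,41,(41,104)),(268,134,(-41,104)),(171,134,(-41,196)),(553,43,(41,-154)),(547,136,(-41,-154))]:
    X=onz(c,*k(u,v),0); print(((rz(-JY)@(X-JO))*1000).round(1)[:2],e)
for u,y in [(378,0),(429,-45),(480,-90)]: print('pin',((rz(-JY)@(onz(c,*k(u,89.5),.011)-JO))*1000).round(1)[:2],y)
move_ptp([.38,.30,.36],down(np.radians(87)));q()
c=snap('wrist','w3'); cv2.imwrite('pics/v8.png',cv2.resize(c['color'],(800,600),interpolation=cv2.INTER_CUBIC))
E
```

```text
[ 40.  195.4] (41, 196)
[ 40.1 104.5] (41, 104)
[-39.2 104.7] (-41, 104)
[-39.3 195.2] (-41, 196)
[  38.7 -155.4] (41, -154)
[ -40.8 -156. ] (-41, -154)
pin [-1.4  1. ] 0
pin [ -1.3 -44.6] -45
pin [ -1.3 -90.2] -90
t 35.24 tcp [0.3805 0.2992 0.3599] w 0.0602 F [ 0.5  -1.35 -0.2 ]
```

View pics/v8.png

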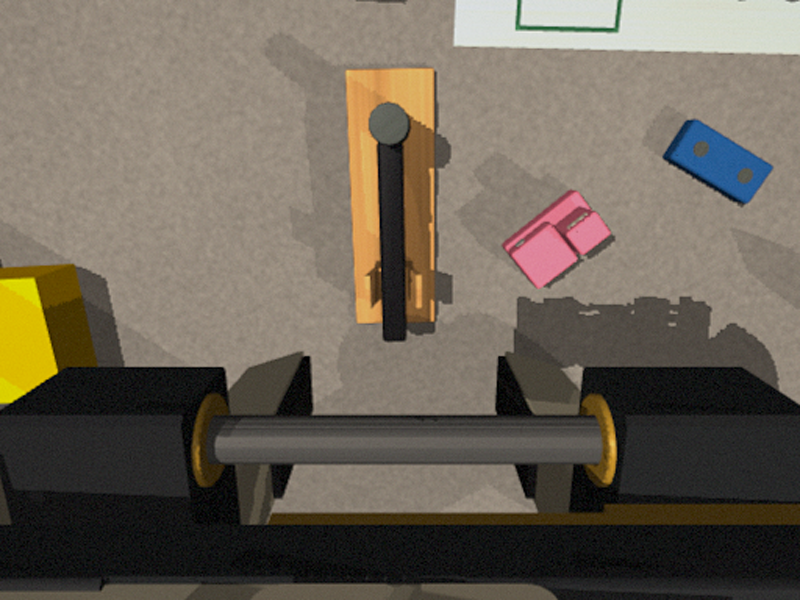

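Head is a round cylinder, top at (389,123); handle runs to (394,340). I'll grip the head itself from above, so striking force is axial.

```bash
python3 - <<'E'
from h import *
c=snap('wrist');k=lambda u,v:(u/1.5625-.2,v/1.5625-.2)
W=lambda u,v,z: onz(c,*k(u,v),z)
hd=W(389,123,.088); h1=W(391.5,160,.065);h2=W(394.5,335,.065)
e=h1-h2; yaw=np.arctan2(e[1],e[0]); b1=W(347,70,.008);b2=W(434,68,.008);b3=W(435,322,.008);b4=W(358,323,.008)
print(hd,h1,h2,np.degrees(yaw)); print(b1,b2,b3,b4,(b1+b2+b3+b4)/4); 
e2=b2-b3;print('rest yaw R edge',np.degrees(np.arctan2(e2[1],e2[0])),'L',np.degrees(np.arctan2(*((b1-b4)[1::-1]))))
print('axis at head dist', np.linalg.norm((hd-h2)[:2]))
E
```

```text
[0.47331462 0.30505508 0.088     ] [0.44510261 0.30524528 0.065     ] [0.29135982 0.3114933  0.065     ] -2.3271905254686094
[0.5235956  0.34163464 0.008     ] [0.52122315 0.26400785 0.008     ] [0.28260752 0.27167466 0.008     ] [0.28564384 0.34981896 0.008     ] [0.40326753 0.30678403 0.008     ]
rest yaw R edge -1.8403008177751157 L -1.9699034703343745
axis at head dist 0.18206866073444727
```

```bash
cat > strike.py <<'E'
from h import *
P=np.array([.473,.3048,0]);H=np.radians(-2)
R=down(H+np.pi/2); gripper_to(.07)
move_ptp(P+[0,0,.15],R); line_to(P+[0,0,.053],velocity=.1); gripper_to(.03); q()
line_to(P+[0,0,.16],velocity=.1); q()
R=down(JY+np.pi/2)
for y in (-.0,-.045,-.09):
    p=jw(0,y); move_ptp(p+[0,0,.09],R) if y==0 else line_to(p+[0,0,.09])
    line_to(p+[0,0,.072],velocity=.1); dwell(.2); f0=read_contact_force()[2]; log=[]
    z=.072
    while z>.042:
        z-=.002 if z>.049 else .001
        line_to(p+[0,0,z],velocity=.06); f=read_contact_force()[2]-f0; log.append((round(z*1000),round(float(f),1)))
        if f>25: break
    print(y,log); q()
    line_to(p+[0,0,.09],velocity=.1)
q()
c=snap('side','s3');c2=snap('scene','s4')
cv2.imwrite('pics/v9.png',np.hstack([cv2.resize(c['color'][200:345,190:310],(480,580)),cv2.resize(c2['color'][150:270,130:250],(320,580))]))
E
python3 strike.py
```

```text
t 38.53 tcp [0.4731 0.305  0.0531] w 0.0311 F [-0.3   0.24  0.83]
t 39.75 tcp [0.4726 0.3046 0.1592] w 0.0313 F [ 0.92  0.36 -3.84]
-0.0 [(70, -0.5), (68, -0.1), (66, -0.3), (64, -0.2), (62, -0.3), (60, -0.4), (58, -0.2), (56, 2.7), (54, 4.8), (52, 4.7), (50, 4.2), (48, 4.7), (47, 5.3), (46, 6.2), (45, 7.0), (44, 13.8), (43, 19.6), (42, 27.8)]
t 46.06 tcp [ 0.5764 -0.0078  0.0448] w 0.0314 F [-6.15  1.86 24.7 ]
-0.045 [(70, -0.1), (68, -0.5), (66, -0.8), (64, -0.0), (62, -0.3), (60, -0.7), (58, 1.0), (56, 4.2), (54, 4.0), (52, 4.4), (50, 3.8), (48, 3.9), (47, 4.8), (46, 4.8), (45, 5.9), (44, 12.7), (43, 19.4), (42, 26.9)]
t 52.17 tcp [ 0.5731 -0.0529  0.0448] w 0.0318 F [-4.72  1.79 24.11]
-0.09 [(70, -0.2), (68, -0.4), (66, 1.2), (64, 0.8), (62, 3.3), (60, 5.1), (58, 4.3), (56, 4.0), (54, 2.9), (52, 4.1), (50, 3.8), (48, 4.3), (47, 5.5), (46, 6.8), (45, 6.8), (44, 13.2), (43, 20.5), (42, 27.5)]
t 58.29 tcp [ 0.5699 -0.0978  0.0448] w 0.0314 F [-5.16  1.7  24.22]
t 58.92 tcp [ 0.5687 -0.0975  0.089 ] w 0.0317 F [ 0.03  0.04 -4.09]
```

View pics/v9.png

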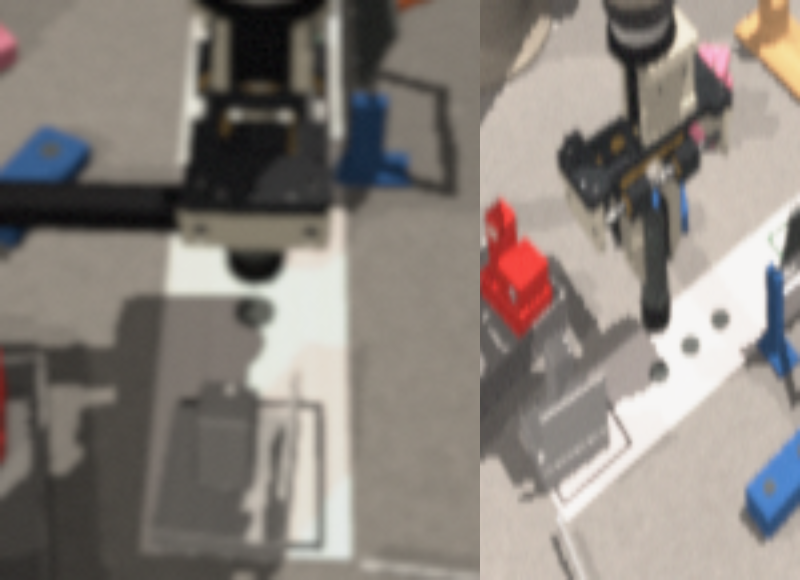

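```bash
python3 - <<'E'
from h import *
P=np.array([.473,.3048,0]);H=np.radians(-2)
line_to(np.array(read_eef_pos())+[0,0,.08])
R=down(H+np.pi/2); move_ptp(P+[0,0,.16],R); line_to(P+[0,0,.09],velocity=.12); q()
dz=.09-.053
s=snap('side','s5');c=snap('scene','s6')
def pts(cam):
    im=cam['color'].copy()
    for x in (-.03,-.19):
        for y in (-.011,.011):
            X=P+rz(H)@[x,y,0]+[0,0,.065+dz]; u=proj(cam,X); cv2.circle(im,(int(u[0]*8),int(u[1]*8)),8,(0,255,0),-1,shift=3)
    u=proj(cam,P+[0,0,.1]).astype(int); return cv2.resize(im[max(u[1]-75,0):u[1]+60,max(u[0]-100,0):u[0]+40],(400,386),interpolation=cv2.INTER_CUBIC)
cv2.imwrite('pics/v10.png',np.hstack([pts(s),pts(c)]))
E
```

```text
t 61.96 tcp [0.4737 0.3048 0.0906] w 0.0315 F [-0.62  0.64 -3.8 ]
```

View pics/v10.png

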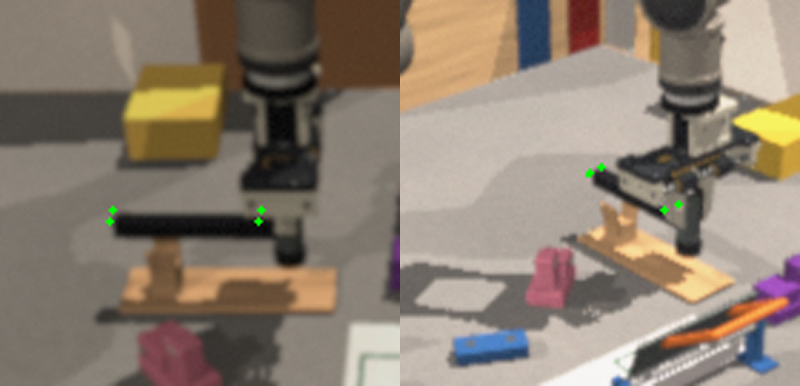

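```bash
python3 - <<'E'
from h import *
P=np.array([.473,.3048,0]); f0=read_contact_force()[2]; z=.09
while z>.051:
    z-=.004 if z>.06 else .001
    line_to(P+[0,0,z],velocity=.08 if z>.06 else .03); f=read_contact_force()[2]-f0
    if f>3: break
print(z,f); q()
gripper_to(.07); line_to(P+[0,0,.18]); 
move_ptp([.38,.30,.36],down(np.radians(87)))
c=snap('wrist','w4');k=lambda u,v:(u/1.5625-.2,v/1.5625-.2)
a=cv2.resize(c['color'],(800,600),interpolation=cv2.INTER_CUBIC)[40:380,250:550]
move_ptp([.47,-.16,.36],down(JY+np.pi/2));q()
c2=snap('wrist','w5'); b=cv2.resize(c2['color'][:240],(800,375),interpolation=cv2.INTER_CUBIC)
b=b[:340,150:650]
cv2.imwrite('pics/v11.png',np.hstack([a,b]))
E
```

```text
0.05199999999999996 8.761708861317992
t 65.59 tcp [0.4732 0.3049 0.0529] w 0.0315 F [-1.7  -1.46  5.43]
t 69.97 tcp [ 0.4702 -0.1592  0.36  ] w 0.0702 F [-0.5   1.01  0.63]
```

View pics/v11.png

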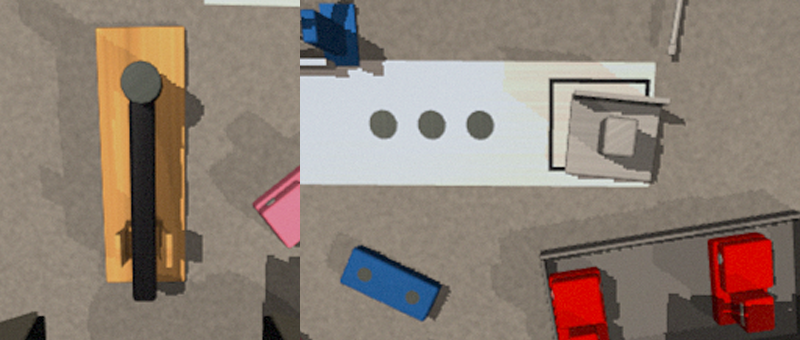

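Hammer is back at its old pixels (head (391,123)), pins have vanished to flush grey discs. Now a close crop of the gauge, which sits skewed.

```bash
python3 - <<'E'
import cv2
c=cv2.imread('pics/w5.png')[40:130,240:350]
cv2.imwrite('pics/v12.png',cv2.resize(c,None,fx=6,fy=6,interpolation=cv2.INTER_CUBIC))
E
```

```text
(no output)
```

View pics/v12.png

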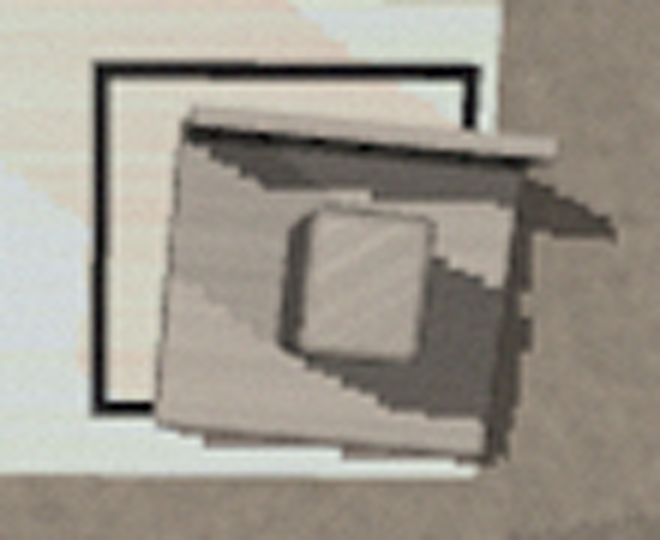

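```bash
cat > gm.py <<'E'
from h import *
def meas(c,q4,pl,bl,s=6,off=(240,40)):
    W=lambda p,z: onz(c,(p[0]+.5)/s+off[0]-.5,(p[1]+.5)/s+off[1]-.5,z)
    Q=np.array([W(p,.078) for p in q4]); a,b=[W(p,.058) for p in pl]; l0,l1=[W(p,.018) for p in bl]
    print('sizes',np.linalg.norm(Q[1]-Q[0]).round(4),np.linalg.norm(Q[2]-Q[1]).round(4),np.linalg.norm(a-b).round(4),np.linalg.norm(l0-l1).round(4))
    e=a-b; y1=np.degrees(np.arctan2(e[1],e[0]))-90; e=l0-l1; y2=np.degrees(np.arctan2(e[1],e[0]))-90
    ce=Q.mean(0); print('centre',ce.round(4),'yaw',y1.round(2),y2.round(2),'jig',((rz(-JY)@(ce-JO))*1000).round(1)); return ce,y1
E
python3 - <<'E'
from gm import *
c=snap('wrist')
meas(c,[(314,207),(436,212),(420,360),(298,355)],[(190,113),(556,150)],[(157,425),(487,458)])
E
```

```text
sizes 0.0251 0.0294 0.0784 0.0799
centre [ 0.5492 -0.2177  0.078 ] yaw -9.2 -9.37 jig [ -11.8 -211.1   78. ]
```

```bash
python3 - <<'E'
from h import *
G=np.array([.5492,-.2177,0]); R=down(np.radians(90-9.3)); gripper_to(.05)
move_ptp(G+[0,0,.15],R); line_to(G+[0,0,.032],velocity=.1); gripper_to(.015); q()
R2=down(JY+np.pi/2); z=.0312
line_to(jw(0,-.14,z),R2,velocity=.05); q()
line_to(jw(0,0,z),velocity=.07); q()
line_to(jw(0,.15,z),velocity=.06); dwell(.3); q()
gripper_to(.05); p=np.array(read_eef_pos()); line_to(p+[0,0,.15-p[2]],velocity=.1)
move_ptp([.45,.13,.36],down(JY+np.pi/2));q()
c=snap('wrist','w6')
u=proj(c,jw(0,.15,.04)).astype(int); x0,y0=max(u[0]-60,0),max(u[1]-50,0); print(x0,y0)
cv2.imwrite('pics/v13.png',cv2.resize(c['color'][y0:y0+90,x0:x0+120],None,fx=6,fy=6,interpolation=cv2.INTER_CUBIC))
E
```

```text
t 73.42 tcp [ 0.5493 -0.2177  0.0322] w 0.026 F [-0.65  0.21  1.7 ]
t 75.01 tcp [ 0.5668 -0.1476  0.0322] w 0.0255 F [-1.21 -3.71  6.68]
t 77.16 tcp [ 0.5764 -0.0079  0.0322] w 0.0258 F [-0.19 -4.84  7.92]
t 80.11 tcp [0.5864 0.1415 0.0322] w 0.026 F [-0.45 -6.67  8.43]
t 83.05 tcp [0.4502 0.1299 0.3586] w 0.05 F [ 0.05  0.25 -0.2 ]
181 0
```

View pics/v13.png

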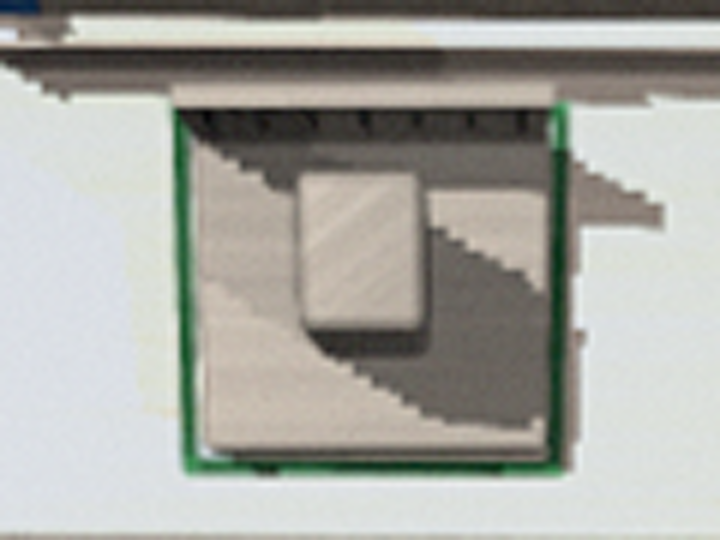

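```bash
python3 - <<'E'
from gm import *
c=snap('wrist'); o=(181,0)
meas(c,[(297,172),(420,172),(425,327),(304,329)],[(172,85),(556,85)],[(208,447),(547,447)],off=o)
W=lambda p,z: onz(c,(p[0]+.5)/6+o[0]-.5,(p[1]+.5)/6+o[1]-.5,z)
g=np.array([W(p,0) for p in [(174,104),(568,104),(569,472),(186,473)]]); J=(rz(-JY)@(g-JO).T).T*1000; print(J.round(1),J.mean(0).round(1))
e=g[3]-g[2]; print('green yaw',np.degrees(np.arctan2(e[1],e[0]))-90)
b=np.array([W(p,.018) for p in [(208,447),(547,447)]]); print('base near corners',((rz(-JY)@(b-JO).T).T*1000).round(1))
E
```

```text
sizes 0.0242 0.0285 0.0783 0.0787
centre [0.5851 0.1409 0.078 ] yaw -3.88 -3.89 jig [ -1.1 149.2  78. ]
[[ 40.6 195.5   0. ]
 [ 40.8 104.8   0. ]
 [-39.8 103.3   0. ]
 [-40.2 195.7   0. ]] [  0.4 149.8   0. ]
green yaw -3.7533468003173738
base near corners [[-35.1 188.1  18. ]
 [-35.  109.4  18. ]]
```

Gauge sits about 1 mm from the outline's centre and square to within 0.2°. One last overall check before handing in.

```bash
python3 - <<'E'
from h import *
move_ptp([.40,.02,.42],down(JY+np.pi/2)); c=snap('scene','s9'); s=snap('side','s10')
cv2.imwrite('pics/v14.png',np.hstack([cv2.resize(s['color'][120:384,100:360],(400,406)),cv2.resize(c['color'][110:260,60:310],(400,240)) if 0 else cv2.resize(c['color'][110:270,55:315],(400,406))]))
E
```

```text
(no output)
```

View pics/v14.png

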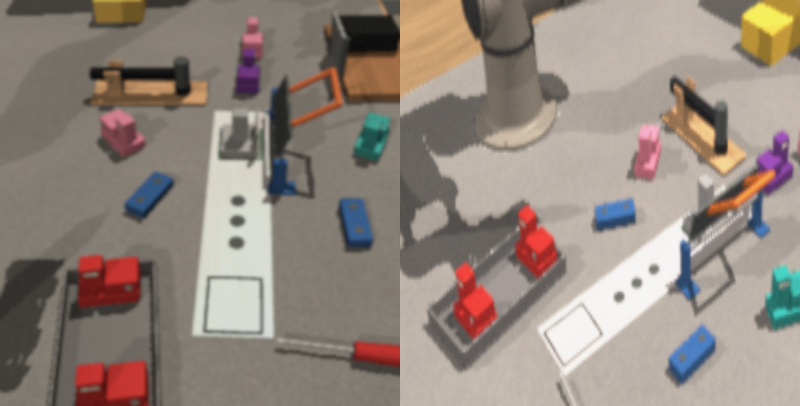

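Everything is in place: bail open, two heels upright in the tray, hammer in its rest, pins flush, gauge on the green mark, and the bystanders untouched.

```bash
python3 -c "
from h import *
q(); hand_in()"
```

```text
t 83.85 tcp [0.4004 0.0206 0.4187] w 0.0499 F [-0.41  0.24  0.03]
the job is handed in; nothing more can be done
```

The job is done and handed in after 84 s of the 208 s allowed; handing in gave no verdict.

- **Clamp and heels:** I swung the bail open and it stays open. Only two red heel pieces were there; both now stand upright in the grey tray.
- **Hammer and pins:** I held the hammer by its head and pushed each pin down steadily rather than with a swing. At the end of each stroke the face was level with the strip, to within about 0.2 mm, at about 28 N. All three pins now show as flat discs. The hammer is back in its rest at the same place in the picture as before.
- **Gauge:** I slid it along the bench pressed down with about 8 N, never lifting it. It ended about 1.5 mm from the centre of the green outline and square to it within about 0.2°.
- **Last checks:** The final pictures show everything in place and the spacers, screwdriver and look-alikes undisturbed. I saw no piece knocked aside. Two small readings disagreed: the jaws measured 31 mm across the head, which is listed as 36 mm, and before I set the hammer down, the pictures showed it 2 to 3 mm lower than I calculated. Neither affected the result.

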